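# Take the tower down and put everything back on the shelf

## Robot

A 6-joint arm with a two-finger parallel gripper is mounted at the origin on the work surface. World frame = base frame: x ahead of the robot, y to its left, z up, the work surface at z = 0. Lengths are in mm, angles in rad, forces in N, time in s.
With the tool pointing down it reaches from about 300 to 775 mm from the base axis. Payload 14.6 kg.
Tool frame: the origin (TCP) lies on the centre line of the jaws, within the pads' length; the fingertips stand 22 mm ahead of it and the grasp point (between the pads) lies 3 mm ahead of it; z points along the fingers, y is the line along which they close (so a half turn about z gives the same grasp; the last joint's range is limited). The gripper opens to 94 mm and grips with 3 to 60 N. Pads are 16 mm wide; open, the fingers measure 119 mm over their backs; the gripper's body (75 mm by 177 mm) begins 78 mm behind the grasp point.
Start: joints at [-1.299, 0.3, 1.521, -0, 1.321, -0.067], TCP at [182.788, -518.727, 227.446] pointing down, gripper open.
Joint ranges: [-3.03, 3.03], [-0.79, 2.21], [0.23, 2.52], [-1.04, 4.18], [0, 3.07], [-2.55, 2.55]. Speed limits (rad/s): [2.22, 2.22, 2.57, 3.14, 3.14, 3.14].

## Interface

Orientations are given as a rotation vector (axis times angle).
In Python, from rig import bot gives the robot as it stands. The module is installed in compiled form; this text tells all that it offers.
- The arm moves only by the tool step_arm, never from a script. Its argument "steps" is one flat list of numbers, 7 for each row, row after row: the shift along the tool's x, y, z in mm, then the turn, a rotation vector about the tool's x, y, z in rad, then the opening, from 0 (shut) to 1 (fully open). In form: [x, y, z, rx, ry, rz, fingers, x, y, z, rx, ry, rz, fingers, ...]. A call has 1 to 12 rows; each row is the pose to reach, as a shift and turn from the pose commanded when the call began, along the tool's axes at that moment; what a row does not reach only later rows make up. A row lasts 1/12 s, in which the tool goes at most 41.7 mm and 7.16 degrees, less where a joint would pass 70% of its speed; a pose out of reach is approached as far as the arm can. A call with a gripper value outside its range is refused whole. The fingers move at their own pace and stop on an object; "force" is the grip in N (left out, the last holds). Time passes only in rows, so rows that repeat a pose let the fingers close. It gives the time, the measured TCP pose, the force, the opening and the grip force at its end, in the units of the state.
- bot.sense(): the state, without advancing time (a new reading comes with each control period).
- bot.snapshot(name): name is "scene" or "top" or "wrist"; returns (picture, depth): 384x512x3 uint8, red, green, blue; 384x512 float32, mm along the optical axis (not along the pixel's ray), 0 where there is no reading.
- bot.calibration(name): a dict with "camera_matrix" (3x3 intrinsics, pixels), "dist" ([k1, k2, p1, p2, k3] as OpenCV has them; the pictures are not rectified), "position" and "attitude" of the camera in the world. Camera axes: x right, y up, looking along -z (the intrinsics and any distortion apply to the point x, -y, -z); pixel columns grow to the right and rows downward; lengths in mm; the calibration is good to about 2 mm. A picture is of the moment at which its call begins: read the wrist's pose just before it. calibration takes no time and is no camera call; for the wrist camera it gives the pose at the moment of the call.
- bot.hand_in(): hands the job in; it is judged then, once.
The state is a dict: "clock": time; "joint_pos": joint angles; "joint_velocities": joint speeds; "joint_torque": joint torques, N m; "tool_pos": TCP position; "tcp_rot": TCP orientation; "wrist_force": force on the tool from outside, world axes, zero at the start; "torque": the same for the moment, N m; "opening": finger opening in mm; "gripper_force": force on a finger pad.
Only numpy, scipy, OpenCV 4.12 (cv2) and the standard library are available. Lean on these libraries where they do the work, as an engineer would, in place of code of your own. Each camera call takes 0.05 s, during which the arm holds its last target. There are 200 camera calls.

## Task

A child has built a tower on the shelf. Take it down from the top, one piece at a time, and set each piece gently on its own place, upright as it stands now: the die in the empty compartment of the dice tray, the hourglass in the middle of the white turntable, the mug, still mouth down, in the middle of the slate coaster, and last the tin flat inside the leather tray. Nothing may topple, and the other die stays where it lies.

Things in the scene. Friction and masses are not known exactly. Their poses are not given: they have to be found in the camera images.
- die_center (a point): Top of the tower: a plain steel die, a 22 mm cube, lying loose on the hourglass's upper disc. The point is its centre, 11 mm above its underside; its axes are square to its faces, z up.
- hourglass_center (a point): Second from the top: an orange plastic hourglass frame, 86 mm tall, standing on the upturned mug. Two discs 48 mm across and 7 mm thick at its ends, joined by two flat uprights 20 mm wide on opposite sides, at +y and -y of its own frame, whose outer faces are 51 mm apart and run the full height flush past the discs; thin clear bulbs between. About 60 g. The point is its centre, 43 mm above its underside; z up.
- mug_center (a point): Third: a black ceramic mug, empty, upturned (mouth down, foot up), standing on the tin: round, 64 mm outside diameter over most of its height, 72 mm tall, with one loop handle that reaches to 62 mm from its axis towards +y of its own frame (handle 9 mm thick). About 220 g. The point is on its axis, 36 mm above its underside as it stands; z up. Its straight sides along x of its own frame are free to grip.
- tin_center (a point): Bottom of the tower: a bright tin box, 120 mm long (its x), 66 mm wide (its y), 56 mm tall, standing on the shelf, with a small shut sliding door and thumb tab (stands out 4 mm) on its +x end. About 160 g. The point is its centre, 28 mm above its underside; z up. Each piece of the tower stands up to about 15 mm off the middle of the one below and turned at any angle to it.
- dice_tray_empty (a point): Place of the die: the empty one of the two compartments of a fixed dark walnut dice tray (126 by 66 mm outside). Each compartment is 57 mm (x) by 58 mm (y); rim 5 mm above its floor, divider 4 mm. The point is the centre of the empty compartment on its floor, 4 mm above the shelf; the other compartment lies towards -x, its centre 61 mm away.
- turntable_top (a point): Place of the hourglass: a white plastic turntable on a fixed foot, platter 180 mm across with a rim 3 mm high at its edge; the platter turns freely with little friction. The point is the middle of the platter's flat upper face, 24 mm above the shelf, z up; a fine ring 70 mm across is moulded round it.
- coaster_top (a point): Place of the mug: a fixed round slate coaster, 100 mm across, 6 mm thick. The point is the centre of its upper face.
- tin_tray_floor (a point): Place of the tin: a fixed brown leather valet tray, inside 144 mm (its x) by 90 mm (its y), with a lip 5 mm above its floor; the tin lies in it lengthwise, either way round. The point is the centre of its floor, 4 mm above the shelf.
- die_two_center (a point): The other die, the same 22 mm steel cube, lying already in the other compartment of the dice tray; it must not be shifted. The point is its centre. (Elsewhere on the shelf: a small potted succulent 70 mm tall, a candle glass, a spectacle case, a remote control, keys, books and a small radio, all under 110 mm and at least 25 mm clear of the things and places; well to the left, a potted ivy and a watering can under 220 mm.)

How it is judged (in metres and radians):
On the way, in this order (a step that is already met when the one before it is completed fails the run):
1. the die lies in the empty compartment of the dice tray, released (horizontal distance between die_center and dice_tray_empty below 0.026 m and z of die_center in the frame of dice_tray_empty between 0.008 and 0.0135 m and contact force between the fingers and die below 0.05 N), for 0.2 s.
2. the hourglass stands in the middle of the turntable, released (horizontal distance between hourglass_center and turntable_top below 0.015 m and z of hourglass_center in the frame of turntable_top between 0.039 and 0.047 m and angle between hourglass_center's own z axis and vertical below 0.1 rad and contact force between the fingers and hourglass below 0.05 N), for 0.2 s.
3. the mug stands mouth down in the middle of the coaster, released (horizontal distance between mug_center and coaster_top below 0.015 m and z of mug_center in the frame of coaster_top between 0.032 and 0.04 m and angle between mug_center's own z axis and vertical below 0.1 rad and contact force between the fingers and mug below 0.05 N), for 0.2 s.
4. the tin lies flat in the leather tray, released (horizontal distance between tin_center and tin_tray_floor below 0.019 m and z of tin_center in the frame of tin_tray_floor between 0.025 and 0.0305 m and angle between tin_center's own z axis and vertical below 0.05 rad and contact force between the fingers and tin below 0.05 N), for 0.2 s.
At the end, for the whole second after the job is handed in: Die flat in the once empty compartment; hourglass upright within 15 mm of the turntable's middle; mug mouth down within 15 mm of the coaster's centre; tin flat on the leather tray's floor, inside its lip; all released and at rest; other die shifted no more than 12 mm (all of step 1 and all of step 2 and all of step 3 and all of step 4 and linear speed of each of die, hourglass, mug, tin, die_two below 0.02 m/s); the robot touches nothing.
It fails at once if a piece of the tower is dropped (moves faster than 0.6 m/s while no finger touches it, a fall of some 20 mm) ((contact force between the fingers and die below 0.05 N and linear speed of die above 0.6 m/s) or (contact force between the fingers and hourglass below 0.05 N and linear speed of hourglass above 0.6 m/s) or (contact force between the fingers and mug below 0.05 N and linear speed of mug above 0.6 m/s) or (contact force between the fingers and tin below 0.05 N and linear speed of tin above 0.6 m/s)).
It fails at once if the hourglass, the mug or the tin topples (leans more than 0.6 rad) (angle between any of hourglass_center, mug_center, tin_center's own z axis and vertical above 0.6 rad).
It fails at once if the other die is shifted by more than 12 mm (distance of die_two_center from where it was at the start of the episode above 0.012 m).
It also fails if it takes over 138 s, if anything falls off the work surface, if the arm or the gripper's body presses on something with over 40 N, if the wrist force passes 120 N, or if a joint passes its speed limit or range.

## Working session

There is one attempt and no reset: what is moved stays moved. The work goes in short steps, Python scripts to look and compute and a tool call to move; the robot and the scene stay as the last step left them, time stands still between calls to the robot, and variables do not carry over. Pictures are saved under pics/ and viewed, at most 14 in all, crops included, and the job is handed in when it is done.

Besides the shell and the picture viewer there is one more tool, called after "Emit:" in YAML: its name, and indented under it one key for each argument. step_arm: Moves the arm, as the interface text tells. Its arguments: {"type":"object","properties":{"steps":{"type":"array"},"force":{"type":"number"}},"required":["steps"]}

```bash
mkdir -p pics
cat > h.py <<'E'
import numpy as np, cv2
from scipy.spatial.transform import Rotation as R
from rig import bot
def snap(n):
    c=bot.calibration(n); im,d=bot.snapshot(n); return c,im,d
def cloud(c,d):
    K=np.array(c["camera_matrix"],float); h,w=d.shape
    u,v=np.meshgrid(np.arange(w),np.arange(h))
    p=cv2.undistortPoints(np.stack([u,v],-1).reshape(-1,1,2).astype(float),K,np.array(c["dist"],float)).reshape(h,w,2)
    P=np.stack([p[...,0]*d,-p[...,1]*d,-d],-1)
    a=np.array(c["attitude"],float)
    M=a if a.shape==(3,3) else R.from_rotvec(a).as_matrix()
    W=P@M.T+np.array(c["position"]); W[d==0]=np.nan
    return W
def save(n,im): cv2.imwrite(f"pics/{n}.png",im[...,::-1])
E
python3 - <<'E'
from h import *
for n in("scene","top"):
    c,im,d=snap(n); save(n+"0",im); np.savez(n+"0.npz",im=im,d=d,W=cloud(c,d)); print(n,c)
print(bot.sense())
E
```

```text
scene {'camera_matrix': array([[391.11869677,   0.        , 260.24977736],
       [  0.        , 391.11869677, 191.87678708],
       [  0.        ,   0.        ,   1.        ]]), 'dist': array([-0.00876375,  0.        ,  0.        ,  0.        ,  0.        ]), 'position': array([905.03749554, 650.22975113, 867.3209931 ]), 'attitude': array([0.26605242, 1.05309034, 2.40378674])}
top {'camera_matrix': array([[495.53138087,   0.        , 264.28474707],
       [  0.        , 495.53138087, 185.52330453],
       [  0.        ,   0.        ,   1.        ]]), 'dist': array([-0.01561926,  0.        ,  0.        ,  0.        ,  0.        ]), 'position': array([ 289.2032912 ,   14.55988945, 1441.95430233]), 'attitude': array([ 0.14273287, -0.16785285, -1.55131972])}
{'clock': 0.1, 'joint_pos': array([-1.29858847e+00,  3.00411711e-01,  1.52155266e+00, -2.87272325e-05,
        1.32071064e+00, -6.66002711e-02]), 'joint_velocities': array([-1.65474646e-03, -3.61239254e-03, -2.35332525e-03,  3.99442038e-04,
        1.13732248e-03, -3.30648534e-05]), 'joint_torque': array([ 1.47387691e-03, -5.32644582e+01, -3.53285086e+01,  7.09062768e-02,
        2.34920578e-02, -9.23024822e-05]), 'tool_pos': array([ 182.72838781, -518.51477838,  226.93091819]), 'tcp_rot': array([-3.09556174e+00, -5.29486718e-01,  2.17885618e-04]), 'wrist_force': array([-0.47018948,  0.6821345 ,  0.33422272]), 'torque': array([-0.05090423,  0.03059028,  0.0108631 ]), 'gripper_force': 0.0, 'opening': 93.86670450301611}
```

View pics/top0.png

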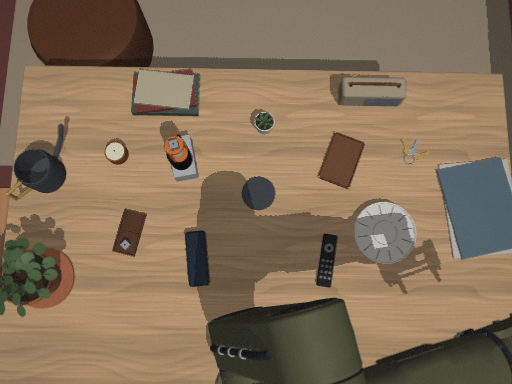

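View pics/scene0.png

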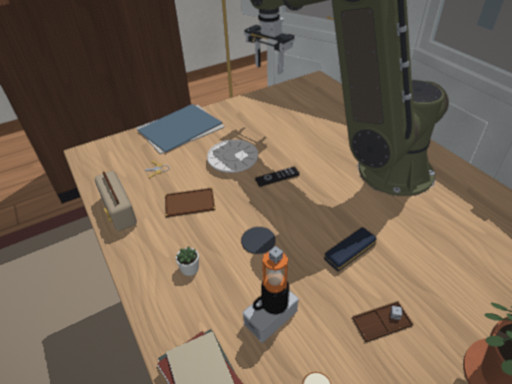

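The top view shows the tower at about (178,150), the coaster at (258,193), the dice tray at (130,232) with its other die at (125,243), the leather tray at (342,160) and the turntable at (385,233). In the scene view the mug handle is at about (257,304).

Run:
```python
from h import *
z=np.load("top0.npz"); W=z["W"]; im=z["im"].astype(int)
def rect(m):
    p=W[m][:,:2].astype(np.float32); r=cv2.minAreaRect(p); return np.round(r[0],1),np.round(r[1],1),round(r[2],1),m.sum(), np.round(np.median(W[m][:,2]),1), np.round(np.median(p,0),1)
def box(u0,u1,v0,v1):
    m=np.zeros(W.shape[:2],bool); m[v0:v1,u0:u1]=1; return m
Z=W[...,2]
for u,v in((258,193),(342,160),(385,215),(130,225),(125,243),(178,145),(220,300)): print(u,v,np.round(W[v,u],1),im[v,u])
dark=im.sum(-1)<200
print("coaster",rect(box(236,282,170,216)&(im.max(-1)<75)&(Z<12)&(Z>-4)))
r,g,b=im[...,0],im[...,1],im[...,2]
for n,bx,t in(("leather",(312,372,126,194),170),("dice",(105,152,203,262),170)):
    m=box(*bx)&(r<115)&(Z<14); n_,l,s,_=cv2.connectedComponentsWithStats(m.astype(np.uint8)); k=1+np.argmax(s[1:,4]); print(n,rect(l==k))
print("turn",rect(box(345,425,195,270)&(Z>15)&(Z<60)))
print("die2",rect(box(112,145,225,258)&(Z>18)&(Z<40)))
T=box(150,215,125,190)
for lo,hi in((45,62),(110,135),(200,222),(225,245)): print(lo,hi,rect(T&(Z>lo)&(Z<hi)))
# scene cloud
s=np.load("scene0.npz"); V=s["W"]; Q=V[200:345,225:310].reshape(-1,3)
for lo,hi in((45,60),(60,70),(75,95),(100,120),(122,132),(140,200),(206,217),(218,233),(233,240)):
    q=Q[(Q[:,2]>lo)&(Q[:,2]<hi)]; q=q[np.isfinite(q).all(1)]
    if len(q)>3: print(lo,hi,len(q),np.round(np.median(q,0),1),q.min(0).round(),q.max(0).round())
a=cv2.resize(z["im"][120:185,150:215],None,fx=6,fy=6,interpolation=2); b=cv2.resize(z["im"][200:265,352:417],None,fx=6,fy=6,interpolation=2)
save("crop",np.hstack([a,b]))
```

```text
258 193 [553.7  11.5  12.5] [63 67 70]
342 160 [ 658.9 -238.4    7.6] [101  70  46]
385 215 [ 492.  -356.9   26.8] [123 120 119]
130 225 [455.1 381.7   3.9] [82 58 42]
125 243 [400.9 386.3  28.4] [138 140 144]
178 145 [632.5 215.4 234.8] [102  75  65]
220 300 [246.  114.5   2.5] [119  99  75]
coaster (array([555.2,  11.5]), array([96.8, 94.4]), 1.1, np.int64(813), np.float64(6.1), array([555.1,  12. ], dtype=float32))
leather (array([ 662.4, -234.7]), array([101. , 155.7]), 69.5, np.int64(1631), np.float64(5.7), array([ 659.9, -234.8], dtype=float32))
dice (array([436.4, 384.2]), array([ 71.3, 129.6]), 77.0, np.int64(977), np.float64(4.7), array([438.5, 381.2], dtype=float32))
turn (array([ 442.4, -354.7]), array([176.1, 179.9]), 0.8, np.int64(3049), np.float64(25.3), array([ 441.3, -354.7], dtype=float32))
die2 (array([397.5, 387.5]), array([21.8, 22.7]), 46.3, np.int64(68), np.float64(24.9), array([398.1, 386.9], dtype=float32))
45 62 (array([652.9, 234. ]), array([122.3,  67.2]), 11.9, np.int64(346), np.float64(55.3), array([615.2, 217.5], dtype=float32))
110 135 (array([650. , 22
[... 251 characters left out ...]
[635.7, 227.7]), array([24.4, 22.4]), 13.7, np.int64(86), np.float64(234.9), array([634.8, 227.5], dtype=float32))
45 60 693 [681.7 257.4  57.1] [582. 213.  45.] [714. 285.  60.]
60 70 92 [659.7 261.2  62.5] [592. 221.  60.] [707. 277.  69.]
75 95 160 [659.4 259.8  83.8] [616. 233.  76.] [696. 272.  95.]
100 120 180 [661.6 257.9 111.7] [611. 226. 101.] [698. 272. 120.]
122 132 239 [650.6 256.7 129.1] [607. 213. 122.] [669. 270. 132.]
140 200 292 [641.7 243.3 163.3] [609. 218. 141.] [660. 258. 200.]
206 217 228 [643.8 243.8 215.5] [610. 211. 206.] [659. 258. 217.]
218 233 68 [638.8 241.9 225.4] [616. 223. 218.] [647. 257. 232.]
233 240 104 [633.4 233.4 237.5] [621. 221. 233.] [645. 246. 240.]
```

View pics/crop.png

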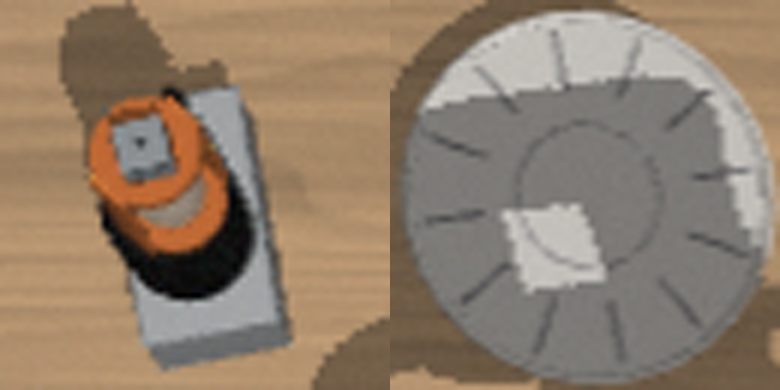

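The crop shows the die square on the hourglass disc, edges about 10° from world x; the tin's long edge is about 11° from x. Heights agree with 236, 214, 128 and 56 mm. Next I'll plan the approach.

```bash
cat >> h.py <<'E'
def tcp():
    s=bot.sense(); return np.array(s["tool_pos"]),R.from_rotvec(s["tcp_rot"])
def go(x,y,z,psi=None):
    "tool-frame shift and turn to world pose, tool down, tool x at psi deg"
    p,r=tcp(); d=r.inv().apply(np.array([x,y,z])-p)
    if psi is None: 
        v=r.apply([1,0,0]); psi=np.degrees(np.arctan2(v[1],v[0]))
    t=np.radians(psi); T=R.from_matrix(np.array([[np.cos(t),np.sin(t),0],[np.sin(t),-np.cos(t),0],[0,0,-1]]))
    w=(r.inv()*T).as_rotvec(); print("shift",d.round(1),"turn",w.round(3),"rows",np.ceil(max(np.linalg.norm(d)/41.7,np.linalg.norm(w)/.125)))
E
python3 - <<'E'
from h import *
c=bot.calibration("wrist"); p,r=tcp()
a=R.from_rotvec(c["attitude"]) if np.shape(c["attitude"])==(3,) else R.from_matrix(c["attitude"])
print(c["camera_matrix"].round(),r.inv().apply(c["position"]-p).round(1),(r.inv()*a).as_matrix().round(2))
go(605,205,345,100)
E
```

```text
[[300.   0. 251.]
 [  0. 300. 190.]
 [  0.   0.   1.]] [  68.2   -0.5 -158.1] [[-0.    0.97  0.24]
 [ 1.    0.    0.  ]
 [ 0.    0.24 -0.97]]
shift [ 638.7 -542.2 -117.5] turn [-1.000e-03 -1.000e-03 -1.407e+00] rows 21.0
```

Emit:
step_arm:
  steps: [320,-270,-118,0,0,-0.7,1,640,-540,-118,0,0,-1.4,1,640,-540,-118,0,0,-1.4,1,640,-540,-118,0,0,-1.4,1,640,-540,-118,0,0,-1.4,1,640,-540,-118,0,0,-1.4,1,640,-540,-118,0,0,-1.4,1,640,-540,-118,0,0,-1.4,1,640,-540,-118,0,0,-1.4,1,640,-540,-118,0,0,-1.4,1,640,-540,-118,0,0,-1.4,1,640,-540,-118,0,0,-1.4,1]

```text
clock: 1.1
tool_pos: [433.7, -90.4, 299.8]
tcp_rot: [2.018, 2.408, 0.0]
wrist_force: [-0.0, -1.5, 0.4]
opening: 94.2
gripper_force: 0.0
```

```bash
python3 -c "
from h import *
print(tcp()[0],bot.sense()['joint_pos'].round(2)); go(605,205,345,100)"
```

```text
[433.66299122 -90.35905779 299.83992457] [-0.29  0.01  1.69 -0.    1.44 -0.46]
shift [260.8 220.4 -45.2] turn [0.    0.    0.001] rows 9.0
```

Emit:
step_arm:
  steps: [261,220,-45,0,0,0,1,261,220,-45,0,0,0,1,261,220,-45,0,0,0,1,261,220,-45,0,0,0,1,261,220,-45,0,0,0,1,261,220,-45,0,0,0,1,261,220,-45,0,0,0,1,261,220,-45,0,0,0,1,261,220,-45,0,0,0,1,261,220,-45,0,0,0,1,261,220,-45,0,0,0,1,261,220,-45,0,0,0,1]

```text
clock: 2.1
tool_pos: [606.1, 200.7, 344.4]
tcp_rot: [-2.028, -2.399, 0.001]
wrist_force: [0.2, -0.6, 0.4]
opening: 94.0
gripper_force: 0.0
```

Run:
```python
from h import *
print(tcp()[0])
c,im,d=snap("wrist"); save("w1",im); W=cloud(c,d); np.savez("w1.npz",im=im,W=W); Z=W[...,2]
for lo,hi in((48,64),(120,134),(208,219),(229,243)):
    m=(Z>lo)&(Z<hi)&(np.hypot(W[...,0]-640,W[...,1]-228)<90)
    if m.sum()>5: print(lo,m.sum(),cv2.minAreaRect(W[m][:,:2].astype(np.float32)),cv2.minEnclosingCircle(W[m][:,:2].astype(np.float32)),np.median(W[m],0))
```

```text
[606.13690611 200.70246452 344.3907092 ]
48 1464 ((651.075927734375, 238.63998413085938), (121.16996765136719, 67.1337661743164), 11.944604873657227) ((651.071533203125, 238.11183166503906), 68.743896484375) [662.46952618 249.56227924  56.68084578]
120 539 ((632.47509765625, 247.44874572753906), (63.74561309814453, 40.34265899658203), 36.30971145629883) ((639.20166015625, 238.29949951171875), 31.886621475219727) [632.00759515 258.14897736 128.31078385]
208 1346 ((637.0919799804688, 233.85833740234375), (48.114810943603516, 48.97840881347656), 5.30045747756958) ((636.93798828125, 233.89047241210938), 26.786367416381836) [636.53929067 239.04828032 214.80345391]
229 616 ((634.26611328125, 231.67138671875), (22.156282424926758, 22.163711547851562), 13.36133861541748) ((634.3013916015625, 231.783203125), 14.432201385498047) [633.7824045  232.22436479 236.64388079]
```

View pics/w1.png

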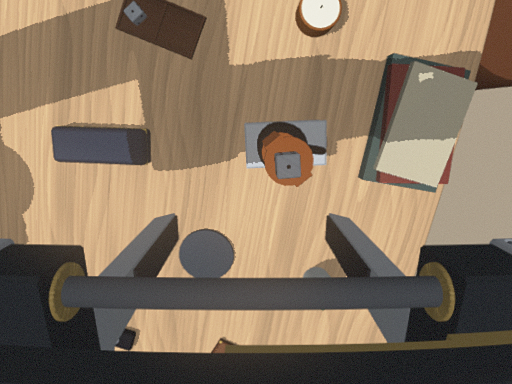

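The wrist view shows the die at pixel (288,165) on the orange disc, with the mug handle at (315,148), the tin around (285,142) and the coaster at (207,253). The die measures 22.2 × 22.2 mm with its top at 236.6, as it should be.

```bash
python3 -c "
from h import *
go(634.3,231.7,275,103.4);go(634.3,231.7,241,103.4)"
```

```text
shift [26.1 33.  69.7] turn [ 0.     0.    -0.067] rows 2.0
shift [ 26.1  33.  103.7] turn [ 0.     0.    -0.067] rows 3.0
```

Emit:
step_arm:
  steps: [15,19,40,0,0,-0.067,0.6,26,33,70,0,0,-0.067,0.55,26,33,70,0,0,-0.067,0.5,26,33,80,0,0,-0.067,0.5,26,33,90,0,0,-0.067,0.5,26,33,98,0,0,-0.067,0.5,26,33,103,0,0,-0.067,0.5,26,33,103,0,0,-0.067,0.5]
  force: 8

```text
clock: 2.82
tool_pos: [634.4, 232.3, 241.3]
tcp_rot: [-1.946, -2.466, 0.0]
wrist_force: [-0.6, -0.7, -1.1]
opening: 47.7
gripper_force: 0.0
```

```bash
python3 -c "
from h import *
go(634.3,231.7,241,103.4); print(bot.sense()['opening'])
c,im,d=snap('wrist'); save('w2',im)"
```

```text
shift [-0.6 -0.2  0.3] turn [-0.     0.     0.001] rows 1.0
47.74756381639498
```

View pics/w2.png

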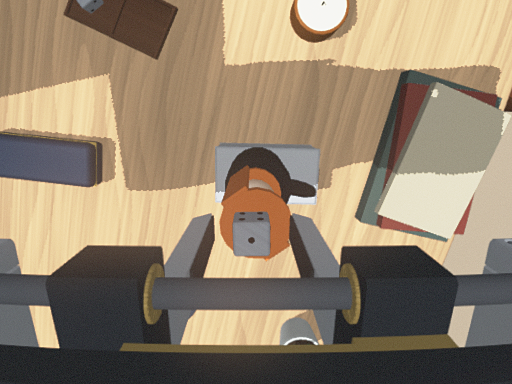

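The die sits centred between the open fingers at about (252,235), its sides parallel to the pads. Next: close and lift.

Emit:
step_arm:
  steps: [0,0,0,0,0,0,0.3,0,0,0,0,0,0,0.2,0,0,0,0,0,0,0.15,0,0,0,0,0,0,0.15,0,0,0,0,0,0,0.15,0,0,0,0,0,0,0.15,0,0,-5,0,0,0,0.15,0,0,-20,0,0,0,0.15,0,0,-45,0,0,0,0.15,0,0,-45,0,0,0,0.15]
  force: 10

```text
clock: 3.7
tool_pos: [635.4, 233.1, 291.7]
tcp_rot: [1.943, 2.464, 0.008]
wrist_force: [0.8, -0.7, 1.2]
opening: 21.9
gripper_force: 10.0
```

Run:
```python
from h import *
# dice tray from wrist picture w1 and top
z=np.load("w1.npz"); W=z["W"]; im=z["im"].astype(int)
m=np.zeros(W.shape[:2],bool); m[0:75,100:225]=1; m&=(im[...,0]<115)&(W[...,2]<15)&(im[...,0]>im[...,2]+10)
n,l,s,_=cv2.connectedComponentsWithStats(m.astype(np.uint8)); k=1+np.argmax(s[1:,4]); q=W[l==k]
print(s[k],cv2.minAreaRect(q[:,:2].astype(np.float32)))
m=(W[...,2]>19)&(W[...,2]<33)&(np.hypot(W[...,0]-398,W[...,1]-387)<30); print(m.sum(),np.median(W[m],0), cv2.minAreaRect(W[m][:,:2].astype(np.float32)))
print(bot.sense()["joint_pos"])
```

```text
[ 115    0   92   60 3187] ((432.3533630371094, 387.7856140136719), (68.78668975830078, 127.01056671142578), 77.29336547851562)
269 [397.93007086 391.14251101  26.43404368] ((396.8589782714844, 391.6741027832031), (22.709125518798828, 22.96974754333496), 48.5357780456543)
[2.97432788e-01 5.63509433e-01 1.00403669e+00 3.86733443e-05
 1.56759574e+00 6.24213193e-02]
```

```bash
python3 -c "
from h import *
go(466,379.5,150,77);go(466,379.5,36,77)"
```

```text
shift [ 181.8 -131.6  141. ] turn [ 0.006 -0.002  0.462] rows 7.0
shift [ 181.7 -132.3  255. ] turn [ 0.006 -0.002  0.462] rows 9.0
```

Emit:
step_arm:
  steps: [30,-22,0,0,0,0.1,0.15,60,-44,20,0,0,0.2,0.15,90,-66,40,0,0,0.3,0.15,118,-88,65,0,0,0.4,0.15,146,-108,90,0,0,0.46,0.15,172,-126,120,0,0,0.46,0.15,182,-132,150,0,0,0.46,0.15,182,-132,185,0,0,0.46,0.15,182,-132,215,0,0,0.46,0.15,182,-132,235,0,0,0.46,0.15,182,-132,245,0,0,0.46,0.15,182,-132,245,0,0,0.46,0.15]

```text
clock: 4.7
tool_pos: [463.1, 378.5, 39.5]
tcp_rot: [-2.457, -1.958, 0.005]
wrist_force: [-0.3, 0.2, -0.5]
opening: 22.0
gripper_force: 10.0
```

```bash
python3 -c "
from h import *
go(466,379.5,33,77);c,im,d=snap('wrist'); save('w3',im)"
```

```text
shift [1.7 2.6 6.5] turn [-0.002  0.003  0.002] rows 1.0
```

View pics/w3.png

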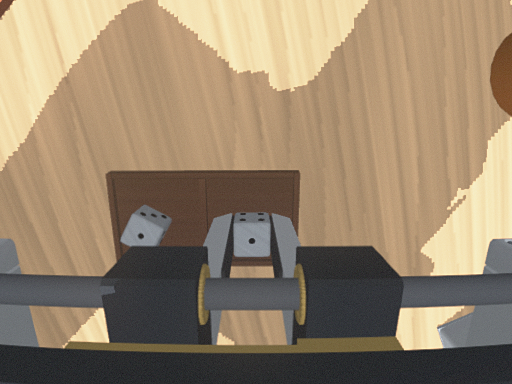

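The picture shows the die (252,238) over the empty compartment (columns 207–296, rows 178–258), slightly low in the picture. I'll shift about 5 mm along tool x and lower it.

Emit:
step_arm:
  steps: [3,0,2,0,0,0,0.15,5,0,5,0,0,0,0.15,5,0,7,0,0,0,0.15,5,0,8,0,0,0,0.15,5,0,8,0,0,0,0.15]

```text
clock: 5.17
tool_pos: [465.0, 384.0, 33.7]
tcp_rot: [2.457, 1.958, 0.0]
wrist_force: [0.2, -0.4, -0.8]
opening: 22.0
gripper_force: 10.0
```

Emit:
step_arm:
  steps: [0,0,1,0,0,0,0.15,0,0,2,0,0,0,0.15,0,0,2.5,0,0,0,0.15,0,0,2.5,0,0,0,0.15,0,0,2.5,0,0,0,0.28,0,0,2.5,0,0,0,0.28,0,0,2.5,0,0,0,0.28,0,0,0,0,0,0,0.28,0,0,-10,0,0,0,0.28,0,0,-40,0,0,0,0.28,0,0,-80,0,0,0,0.4,0,0,-120,0,0,0,0.6]

```text
clock: 6.17
tool_pos: [464.6, 383.6, 155.4]
tcp_rot: [-2.457, -1.958, 0.002]
wrist_force: [0.6, 0.3, 1.5]
opening: 36.6
gripper_force: 0.0
```

Run:
```python
from h import *
c,im,d=snap("wrist"); W=cloud(c,d)
m=(W[...,2]>20)&(W[...,2]<33)&(np.hypot(W[...,0]-440,W[...,1]-386)<75)
n,l,s,_=cv2.connectedComponentsWithStats(m.astype(np.uint8))
for k in range(1,n):
    if s[k,4]>30: print(s[k,4],cv2.minAreaRect(W[l==k][:,:2].astype(np.float32)),np.median(W[l==k],0))
go(617,210,345,100)
```

```text
507 ((464.60302734375, 383.29986572265625), (21.685951232910156, 21.9445858001709), 77.64177703857422) [464.79416281 383.94992451  26.65954047]
499 ((395.8509216308594, 392.29571533203125), (22.112735748291016, 22.223499298095703), 47.089569091796875) [396.81443279 393.09809977  26.6330602 ]
shift [-136.1  186.6 -180.1] turn [ 0.009 -0.007 -0.399] rows 8.0
```

```bash
python3 -c "
from h import *
go(637,234,340,100)"
```

```text
shift [-108.3  200.7 -174.8] turn [ 0.009 -0.007 -0.399] rows 7.0
```

Emit:
step_arm:
  steps: [0,0,-42,0,0,0,1,0,0,-84,0,0,0,1,-10,18,-120,0,0,-0.1,1,-25,45,-150,0,0,-0.2,1,-43,80,-165,0,0,-0.3,1,-60,112,-175,0,0,-0.4,1,-78,145,-175,0,0,-0.4,1,-95,175,-175,0,0,-0.4,1,-108,200,-175,0,0,-0.4,1,-108,200,-175,0,0,-0.4,1,-108,200,-175,0,0,-0.4,1]

```text
clock: 7.13
tool_pos: [636.5, 232.9, 328.4]
tcp_rot: [-2.021, -2.405, 0.001]
wrist_force: [-0.5, 0.4, -0.0]
opening: 94.1
gripper_force: 0.0
```

Run:
```python
from h import *
print(tcp()[0])
c,im,d=snap("wrist"); W=cloud(c,d); Z=W[...,2]; np.savez("w4.npz",im=im,W=W)
o=(im[...,0].astype(int)>im[...,2].astype(int)+50)
m=(Z>208)&(Z<219)&(np.hypot(W[...,0]-637,W[...,1]-234)<40)
q=W[m][:,:2].astype(np.float32); ctr,rad=cv2.minEnclosingCircle(q); print(ctr,rad,cv2.minAreaRect(q))
# radial profile by angle (uprights reach 25.5 and square)
ctr=np.array(cv2.minAreaRect(q)[0])
e=q-ctr; a=np.degrees(np.arctan2(e[:,1],e[:,0]))%360; rr=np.hypot(*e.T)
print([(int(t),round(float(rr[(a>=t)&(a<t+10)].max()),1)) for t in range(0,360,10)])
m=(Z>118)&(Z<134)&(np.hypot(W[...,0]-640,W[...,1]-236)<75); print(cv2.minEnclosingCircle(W[m][:,:2].astype(np.float32)))
v,u=np.where((Z>200)&(Z<219)&o); v0,u0=int(v.mean()),int(u.mean())
save("w4",cv2.resize(im[v0-70:v0+50,u0-80:u0+80],None,fx=4,fy=4,interpolation=2)); print(u0,v0)
```

```text
[636.47061904 232.89336566 328.36326495]
(636.9495849609375, 233.7283172607422) 26.729248046875 ((636.7361450195312, 233.95318603515625), (47.60955047607422, 49.07490158081055), 6.410386085510254)
[(0, 23.7), (10, 23.4), (20, 23.6), (30, 23.5), (40, 23.5), (50, 23.5), (60, 23.5), (70, 23.3), (80, 23.3), (90, 23.3), (100, 23.3), (110, 26.4), (120, 26.2), (130, 25.2), (140, 25.4), (150, 26.4), (160, 26.5), (170, 23.4), (180, 23.4), (190, 23.6), (200, 23.6), (210, 24.1), (220, 23.7), (230, 24.3), (240, 24.2), (250, 24.3), (260, 24.1), (270, 24.4), (280, 24.5), (290, 26.3), (300, 27.0), (310, 26.0), (320, 25.7), (330, 26.7), (340, 26.4), (350, 24.2)]
((648.155517578125, 239.94482421875), 40.466880798339844)
251 190
```

View pics/w4.png

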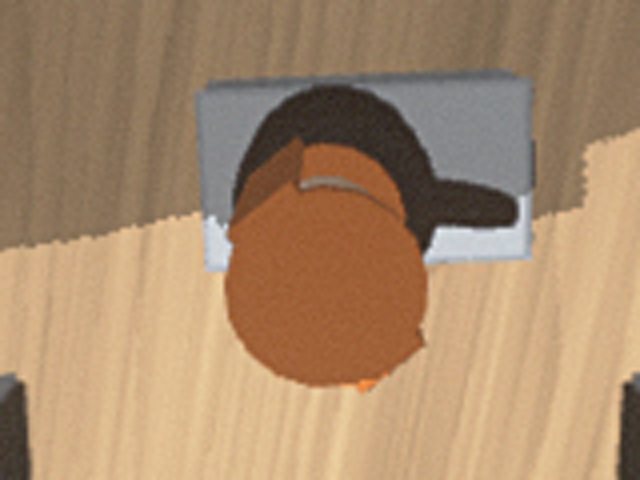

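The crop shows the hourglass disc at (325,285), with upright ends sticking out at lower right (410,350) and upper left (265,190). The depth profile puts the uprights' axis at about 139.5° in the world. The mug handle points right, to (515,208).

```bash
python3 -c "
from h import *
go(637,233.9,250,49.5);go(637,233.9,183,49.5)"
```

```text
shift [-0.3  1.2 78.7] turn [-0.    -0.     0.881] rows 8.0
shift [ -0.3   1.2 145.7] turn [-0.    -0.     0.881] rows 8.0
```

Emit:
step_arm:
  steps: [0,1,0,0,0,0.12,1,0,1,10,0,0,0.24,1,0,1,20,0,0,0.36,1,0,1,35,0,0,0.48,1,0,1,50,0,0,0.6,1,0,1,60,0,0,0.72,1,0,1,70,0,0,0.84,1,0,1,75,0,0,0.88,1,0,1,75,0,0,0.88,1]

```text
clock: 7.93
tool_pos: [635.7, 235.4, 252.9]
tcp_rot: [-2.852, -1.317, 0.002]
wrist_force: [1.0, -0.2, -0.3]
opening: 93.9
gripper_force: 0.0
```

```bash
python3 -c "
from h import *
go(637,233.9,183,49.5);c,im,d=snap('wrist'); save('w5',im)"
```

```text
shift [-0.2  2.  69.9] turn [-0.001  0.001  0.002] rows 2.0
```

View pics/w5.png

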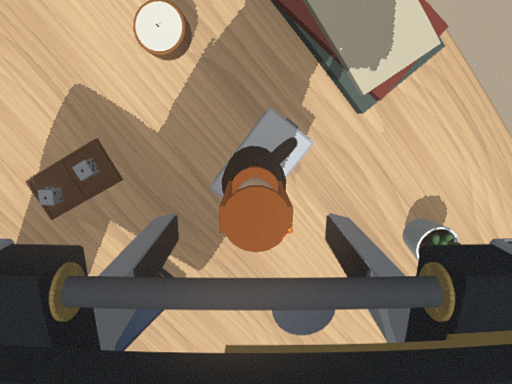

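The uprights now lie left and right at (222,230) and (291,228), square to the fingers, about 2 mm right of centre. I'll descend, then close slowly.

Emit:
step_arm:
  steps: [0,2,10,0,0,0,1,0,2,25,0,0,0,1,0,2,45,0,0,0,1,0,2,62,0,0,0,0.9,0,2,70,0,0,0,0.75,0,2,70,0,0,0,0.65,0,2,70,0,0,0,0.6,0,2,70,0,0,0,0.58,0,2,70,0,0,0,0.58]
  force: 6

```text
clock: 8.73
tool_pos: [638.8, 233.1, 184.9]
tcp_rot: [2.851, 1.318, 0.003]
wrist_force: [-0.5, 0.6, 1.3]
opening: 57.4
gripper_force: 0.0
```

Emit:
step_arm:
  steps: [0,0,0,0,0,0,0.56,0,0,0,0,0,0,0.54,0,0,0,0,0,0,0.52,0,0,0,0,0,0,0.48,0,0,0,0,0,0,0.46,0,0,0,0,0,0,0.46,0,0,0,0,0,0,0.46]
  force: 10

```text
clock: 9.32
tool_pos: [638.5, 233.0, 184.1]
tcp_rot: [2.852, 1.318, 0.001]
wrist_force: [-0.5, 0.2, 6.3]
opening: 51.1
gripper_force: 10.0
```

Emit:
step_arm:
  steps: [0,0,-3,0,0,0,0.46,0,0,-12,0,0,0,0.46,0,0,-28,0,0,0,0.46,0,0,-48,0,0,0,0.46,-8,3,-62,0,0,0,0.46,-25,10,-70,0,0,0,0.46,-50,20,-70,0,0,0,0.46,-80,32,-70,0,0,0,0.46,-112,45,-70,0,0,0,0.46,-145,58,-70,0,0,0,0.46,-178,71,-70,0,0,0,0.46,-211,85,-70,0,0,0,0.46]

```text
clock: 10.32
tool_pos: [565.2, 15.3, 254.1]
tcp_rot: [2.851, 1.318, 0.001]
wrist_force: [-1.2, -0.9, 0.3]
opening: 50.9
gripper_force: 10.0
```

Emit:
step_arm:
  steps: [-30,12,0,0,0,0,0.46,-62,25,0,0,0,0,0.46,-95,38,0,0,0,0,0.46,-128,51,0,0,0,0,0.46,-161,65,0,0,0,0,0.46,-194,78,0,0,0,0,0.46,-227,91,0,0,0,0,0.46,-256,102,0,0,0,0,0.46,-280,112,0,0,0,0,0.46,-296,119,0,0,0,0,0.46,-305,122,0,0,0,0,0.46,-305,122,0,0,0,0,0.46]

```text
clock: 11.32
tool_pos: [460.7, -295.5, 253.7]
tcp_rot: [2.853, 1.315, -0.0]
wrist_force: [0.0, 0.0, -0.2]
opening: 50.8
gripper_force: 10.0
```

Run:
```python
from h import *
p,_=tcp(); print(p)
c,im,d=snap("wrist"); W=cloud(c,d); Z=W[...,2]; save("w6",im)
m=(Z>19)&(Z<32)&(np.hypot(W[...,0]-441,W[...,1]+351)<110)
q=W[m][:,:2]; print(m.sum(),cv2.minEnclosingCircle(q.astype(np.float32)),q.min(0),q.max(0),np.median(W[m],0))
```

```text
[ 460.71986949 -295.54390993  253.71520404]
5954 ((440.5478210449219, -350.3292236328125), 90.1748046875) [ 370.5198508  -430.51503301] [ 530.28317733 -260.68325885] [ 483.04610743 -317.54899262   24.97496985]
```

View pics/w6.png

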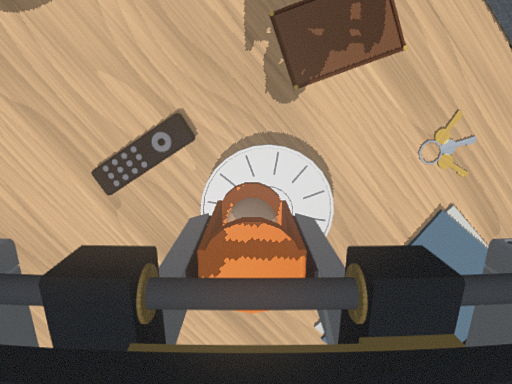

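The hourglass hangs upright in the grip above the platter. The platter rim fits a 90.2 mm circle centred at (440.5, −350.3), as it should.

```bash
python3 -c "
from h import *
go(440.5,-350.3,84,49.5)"
```

```text
shift [-56.   20.5 169.7] turn [-0.    -0.     0.001] rows 5.0
```

Emit:
step_arm:
  steps: [-14,5,10,0,0,0,0.46,-34,12,30,0,0,0,0.46,-50,18,60,0,0,0,0.46,-56,20.5,90,0,0,0,0.46,-56,20.5,118,0,0,0,0.46,-56,20.5,140,0,0,0,0.46,-56,20.5,155,0,0,0,0.46,-56,20.5,163,0,0,0,0.46,-56,20.5,168,0,0,0,0.46,-56,20.5,169,0,0,0,0.46,-56,20.5,169,0,0,0,0.46]

```text
clock: 12.28
tool_pos: [441.5, -350.0, 85.3]
tcp_rot: [2.851, 1.318, 0.001]
wrist_force: [-0.2, 0.2, -0.8]
opening: 50.5
gripper_force: 10.0
```

Emit:
step_arm:
  steps: [-0.5,0.5,1.5,0,0,0,0.46,-0.5,0.5,3,0,0,0,0.46,-0.5,0.5,4,0,0,0,0.46,-0.5,0.5,4.5,0,0,0,0.46,-0.5,0.5,4.5,0,0,0,0.46]

```text
clock: 12.7
tool_pos: [441.1, -350.9, 80.1]
tcp_rot: [2.852, 1.318, 0.0]
wrist_force: [-0.1, 1.0, -1.0]
opening: 51.0
gripper_force: 10.0
```

Emit:
step_arm:
  steps: [0,0,0.7,0,0,0,0.46,0,0,1,0,0,0,0.46,0,0,1,0,0,0,0.46]

```text
clock: 12.95
tool_pos: [441.1, -351.0, 80.1]
tcp_rot: [2.851, 1.318, 0.0]
wrist_force: [-3.5, 2.5, 10.7]
opening: 51.1
gripper_force: 10.0
```

Contact felt. Open, then rise straight up.

Emit:
step_arm:
  steps: [0,0,-0.5,0,0,0,0.5,0,0,-0.5,0,0,0,0.6,0,0,-0.5,0,0,0,0.8,0,0,-0.5,0,0,0,1,0,0,-0.5,0,0,0,1,0,0,-15,0,0,0,1,0,0,-45,0,0,0,1,0,0,-85,0,0,0,1,0,0,-125,0,0,0,1,0,0,-160,0,0,0,1,0,0,-170,0,0,0,1]

```text
clock: 13.87
tool_pos: [442.0, -351.6, 254.9]
tcp_rot: [2.845, 1.315, 0.005]
wrist_force: [-0.2, -0.1, 0.8]
opening: 94.1
gripper_force: 0.0
```

Run:
```python
from h import *
p,_=tcp(); print(p)
c,im,d=snap("wrist"); W=cloud(c,d); Z=W[...,2]
m=(Z>104)&(Z<116)&(np.hypot(W[...,0]-441,W[...,1]+351)<50)
print(m.sum(),cv2.minAreaRect(W[m][:,:2].astype(np.float32)),np.median(W[m],0))
go(560,15,250,100); go(640,236,250,100)
```

```text
[ 441.97854424 -351.62423667  254.94507354]
1736 ((439.99188232421875, -350.61614990234375), (47.723018646240234, 49.470115661621094), 7.5185441970825195) [ 440.58924502 -350.28020477  110.79198068]
shift [ 355.7 -147.7    3. ] turn [ 0.007  0.003 -0.88 ] rows 10.0
shift [ 575.9 -230.     2.3] turn [ 0.007  0.003 -0.88 ] rows 15.0
```

Emit:
step_arm:
  steps: [36,-15,0,0,0,-0.09,1,72,-30,0,0,0,-0.18,1,108,-45,0,0,0,-0.27,1,144,-60,0,0,0,-0.36,1,180,-75,0,0,0,-0.45,1,216,-90,0,0,0,-0.54,1,252,-105,0,0,0,-0.63,1,285,-118,0,0,0,-0.72,1,310,-129,0,0,0,-0.81,1,330,-137,0,0,0,-0.88,1,345,-143,0,0,0,-0.88,1,345,-143,0,0,0,-0.88,1]

```text
clock: 14.92
tool_pos: [555.8, 7.0, 247.1]
tcp_rot: [-2.014, -2.408, 0.002]
wrist_force: [-0.4, -0.2, -0.5]
opening: 93.8
gripper_force: 0.0
```

Run:
```python
from h import *
p,_=tcp(); print(p)
c,im,d=snap("wrist"); W=cloud(c,d); Z=W[...,2]; np.savez("w7.npz",im=im,W=W)
m=(im.max(-1)<100)&(Z>-3)&(Z<14)&(np.hypot(W[...,0]-554,W[...,1]-15)<70)
n,l,s,_=cv2.connectedComponentsWithStats(m.astype(np.uint8)); k=1+np.argmax(s[1:,4]); q=W[l==k]
print(s[k],cv2.minEnclosingCircle(q[:,:2].astype(np.float32)),cv2.minAreaRect(q[:,:2].astype(np.float32)),np.median(q,0))
go(640,236,250,100)
```

```text
[555.81456856   7.03220388 247.14873401]
[ 215  126   74   73 4196] ((554.0222778320312, 15.505572319030762), 49.72673416137695) ((554.171875, 15.321365356445312), (98.23287963867188, 97.23515319824219), 54.36216735839844) [553.49660815  16.75398248   6.82866959]
shift [212.  123.7  -2.9] turn [-0.002 -0.001  0.002] rows 6.0
```

Coaster at (554.0, 15.5) with radius 49.7, as expected. On to the mug.

Emit:
step_arm:
  steps: [25,15,-2,0,0,0,1,58,34,-3,0,0,0,1,92,54,-3,0,0,0,1,126,74,-3,0,0,0,1,160,94,-3,0,0,0,1,190,111,-3,0,0,0,1,205,120,-3,0,0,0,1,212,124,-3,0,0,0,1,212,124,-3,0,0,0,1]

```text
clock: 15.72
tool_pos: [641.0, 235.0, 250.6]
tcp_rot: [-2.018, -2.407, 0.002]
wrist_force: [-0.3, -0.1, -0.7]
opening: 93.8
gripper_force: 0.0
```

Run:
```python
from h import *
from scipy.optimize import least_squares
p,_=tcp(); print(p)
c,im,d=snap("wrist"); W=cloud(c,d); Z=W[...,2]; np.savez("w8.npz",im=im,W=W); save("w8",im)
m=(Z>123)&(Z<133)&(np.hypot(W[...,0]-640,W[...,1]-238)<60); q=W[m][:,:2]
h=cv2.convexHull(q.astype(np.float32))[:,0]
print(m.sum(),cv2.minEnclosingCircle(q.astype(np.float32)),np.median(W[m],0))
f=least_squares(lambda a:np.hypot(*(h-a[:2]).T)-a[2],[640,238,32],loss="soft_l1"); print("mug",f.x)
k=(Z>62)&(Z<126)&(np.hypot(W[...,0]-f.x[0],W[...,1]-f.x[1])>38)&(np.hypot(W[...,0]-f.x[0],W[...,1]-f.x[1])<68)&(im.max(-1)<90)
e=W[k]-np.r_[f.x[:2],0]; print(k.sum(),"handle",np.median(np.degrees(np.arctan2(e[:,1],e[:,0]))),np.hypot(e[:,0],e[:,1]).max(),e[:,2].min(),e[:,2].max())
t=(Z>50)&(Z<62)&(np.hypot(W[...,0]-651,W[...,1]-238)<80); print(t.sum(),cv2.minAreaRect(W[t][:,:2].astype(np.float32)))
```

```text
[640.99813986 235.00007166 250.56884126]
3191 ((639.2509155273438, 237.82098388671875), 31.79153823852539) [639.01640549 239.72569174 128.70322517]
mug [639.26065223 237.77400935  31.50630147]
263 handle 5.926983845665942 58.32819805652584 75.35695704057537 120.60561835896306
2269 ((651.3621215820312, 238.411376953125), (121.94668579101562, 67.3245849609375), 11.892295837402344)
```

View pics/w8.png

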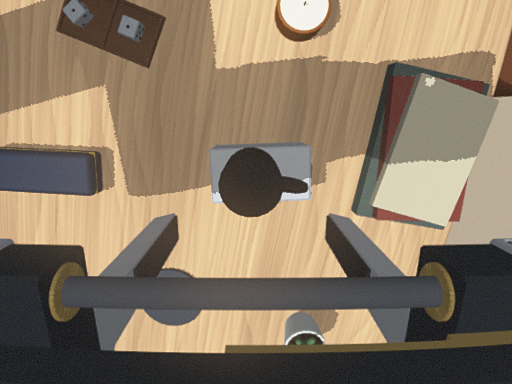

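The mug is at (250,182) in the picture: 31.5 mm radius, top at 128.7, axis at (639.3, 237.8), handle pointing 6° from world x. I'll turn to psi 6° so the pads close across the free sides.

```bash
python3 -c "
from h import *
go(639.3,237.8,170,6)"
```

```text
shift [ 4.2 -0.8 81.1] turn [-1.000e-03  1.000e-03  1.641e+00] rows 14.0
```

Emit:
step_arm:
  steps: [0,0,0,0,0,0.12,1,0,0,0,0,0,0.24,1,0,0,0,0,0,0.36,1,0,0,0,0,0,0.48,1,0,0,0,0,0,0.6,1,1,0,0,0,0,0.72,1,1,0,5,0,0,0.84,1,2,0,10,0,0,0.96,1,2,0,20,0,0,1.08,1,2,0,30,0,0,1.2,1,2,0,45,0,0,1.32,1,2,0,60,0,0,1.44,1]

```text
clock: 16.77
tool_pos: [640.6, 234.6, 192.1]
tcp_rot: [3.107, 0.466, 0.001]
wrist_force: [-0.3, -0.7, 0.1]
opening: 93.7
gripper_force: 0.0
```

```bash
python3 -c "
from h import *
go(639.3,237.8,170,6)"
```

```text
shift [-0.3 -3.5 22.1] turn [ 0.    -0.001  0.193] rows 2.0
```

Emit:
step_arm:
  steps: [0,-2,0,0,0,0.1,1,0,-3.5,5,0,0,0.193,1,0,-3.5,15,0,0,0.193,1,0,-3.5,35,0,0,0.193,1,0,-3.5,60,0,0,0.193,1,0,-3.5,80,0,0,0.193,1,0,-3.5,92,0,0,0.193,0.9,0,-3.5,96,0,0,0.193,0.8,0,-3.5,96,0,0,0.193,0.75,0,-3.5,96,0,0,0.193,0.75]

```text
clock: 17.6
tool_pos: [640.0, 239.9, 97.2]
tcp_rot: [-3.136, -0.178, -0.002]
wrist_force: [-0.2, 0.8, 0.8]
opening: 72.0
gripper_force: 0.0
```

```bash
python3 -c "
from h import *
go(639.3,237.8,95,6);print(bot.sense()['opening'])"
```

```text
shift [-0.9  2.   2.2] turn [-0.    -0.001  0.009] rows 1.0
72.03890343960087
```

Emit:
step_arm:
  steps: [0,1.5,1,0,0,0,0.73,0,1.5,1,0,0,0,0.7,0,1.5,1,0,0,0,0.68,0,1.5,1,0,0,0,0.66,0,1.5,1,0,0,0,0.62,0,1.5,1,0,0,0,0.6,0,1.5,1,0,0,0,0.6,0,1.5,1,0,0,0,0.6]
  force: 25

```text
clock: 18.27
tool_pos: [640.1, 238.5, 95.9]
tcp_rot: [3.136, 0.177, 0.002]
wrist_force: [-0.3, -2.8, 5.8]
opening: 62.8
gripper_force: 24.8
```

```bash
python3 -c "
from h import *
p,_=tcp();print(p); go(554,15.5,150,6); go(554,15.5,50,6)"
```

```text
[640.06105066 238.51715196  95.8611606 ]
shift [-110.5  211.9  -54.2] turn [ 0.    -0.001  0.008] rows 6.0
shift [-110.6  211.9   45.8] turn [ 0.    -0.001  0.008] rows 6.0
```

Emit:
step_arm:
  steps: [0,0,-3,0,0,0,0.6,0,0,-12,0,0,0,0.6,0,0,-28,0,0,0,0.6,-8,15,-42,0,0,0,0.6,-20,40,-48,0,0,0,0.6,-37,70,-50,0,0,0,0.6,-53,102,-50,0,0,0,0.6,-70,134,-50,0,0,0,0.6,-85,163,-50,0,0,0,0.6,-97,187,-50,0,0,0,0.6,-106,204,-50,0,0,0,0.6,-110,211,-50,0,0,0,0.6]

```text
clock: 19.27
tool_pos: [553.4, 14.8, 145.6]
tcp_rot: [-3.137, -0.174, 0.0]
wrist_force: [-0.2, 0.5, -3.5]
opening: 62.6
gripper_force: 24.8
```

Run:
```python
from h import *
p,_=tcp(); print(p,bot.sense()["opening"])
c,im,d=snap("wrist"); W=cloud(c,d); Z=W[...,2]; save("w9",im)
t=p[2]+33
m=(Z>t-6)&(Z<t+6)&(np.hypot(W[...,0]-p[0],W[...,1]-p[1])<34)&(im.max(-1)<100); q=W[m]
print(t,m.sum(),cv2.minEnclosingCircle(q[:,:2].astype(np.float32)),np.median(q,0))
go(554.8,15.5,49,6)
```

```text
[553.36408954  14.82845761 145.57086449] 62.59412203989728
178.5708644935451 9300 ((556.4453125, 15.413951873779297), 33.093505859375) [563.19128054  16.40808175 178.46516439]
shift [ 1.4 -0.5 96.5] turn [0.    0.    0.006] rows 3.0
```

View pics/w9.png

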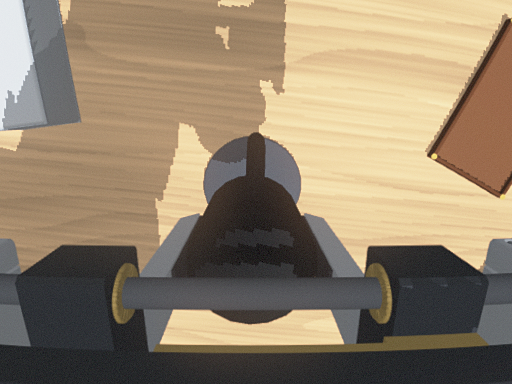

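The mug is held upright with its handle at (256,155), over the coaster at (252,182). I'll lower it.

Emit:
step_arm:
  steps: [1,0,10,0,0,0,0.6,1,-0.5,28,0,0,0,0.6,1,-0.5,52,0,0,0,0.6,1,-0.5,72,0,0,0,0.6,1,-0.5,86,0,0,0,0.6,1,-0.5,93,0,0,0,0.6,1,-0.5,96,0,0,0,0.6,1,-0.5,97,0,0,0,0.6,1,-0.5,97,0,0,0,0.6]

```text
clock: 20.07
tool_pos: [555.5, 17.7, 48.4]
tcp_rot: [3.137, 0.178, 0.001]
wrist_force: [-0.1, -0.4, -3.0]
opening: 62.8
gripper_force: 24.8
```

Emit:
step_arm:
  steps: [0,0,1,0,0,0,0.6,0,0,2,0,0,0,0.6,0,0,2.5,0,0,0,0.6,0,0,2.5,0,0,0,0.6]

```text
clock: 20.4
tool_pos: [555.2, 17.3, 45.8]
tcp_rot: [3.137, 0.177, 0.001]
wrist_force: [-0.3, -0.5, -2.0]
opening: 62.8
gripper_force: 24.8
```

Emit:
step_arm:
  steps: [0,0,0.8,0,0,0,0.6,0,0,0.8,0,0,0,0.6,0,0,0.3,0,0,0,0.7,0,0,0.3,0,0,0,0.8,0,0,0.3,0,0,0,0.9,0,0,0,0,0,0,1,0,0,-10,0,0,0,1,0,0,-35,0,0,0,1,0,0,-70,0,0,0,1,0,0,-105,0,0,0,1,0,0,-130,0,0,0,1,0,0,-140,0,0,0,1]

```text
clock: 21.4
tool_pos: [556.1, 17.3, 190.3]
tcp_rot: [3.136, 0.177, 0.009]
wrist_force: [-0.0, -0.0, 0.8]
opening: 94.0
gripper_force: 0.0
```

Run:
```python
from h import *
p,_=tcp(); print(p)
c,im,d=snap("wrist"); W=cloud(c,d); Z=W[...,2]
m=(Z>74)&(Z<83)&(np.hypot(W[...,0]-555,W[...,1]-16)<45)
print(m.sum(),cv2.minEnclosingCircle(W[m][:,:2].astype(np.float32)),np.median(W[m],0))
go(640,222,184,11.9)
```

```text
[556.1457243   17.29520363 190.25624852]
3329 ((554.5465087890625, 18.140239715576172), 31.69854164123535) [556.20508586  18.1698649   78.68914908]
shift [ 106.3 -194.     6.4] turn [ 0.001 -0.006 -0.095] rows 6.0
```

Emit:
step_arm:
  steps: [15,-28,0,0,0,-0.095,1,33,-60,0,0,0,-0.095,1,51,-93,0,0,0,-0.095,1,69,-126,0,0,0,-0.095,1,85,-156,0,0,0,-0.095,1,98,-180,0,0,0,-0.095,1,106,-194,0,0,0,-0.095,1,106,-194,0,0,0,-0.095,1]

```text
clock: 22.12
tool_pos: [638.3, 224.8, 183.0]
tcp_rot: [3.124, 0.33, -0.004]
wrist_force: [-0.4, -0.2, -0.1]
opening: 93.5
gripper_force: 0.0
```

Run:
```python
from h import *
p,_=tcp(); print(p)
c,im,d=snap("wrist"); W=cloud(c,d); Z=W[...,2]
t=(Z>51)&(Z<61)&(np.hypot(W[...,0]-651,W[...,1]-238)<80); r=cv2.minAreaRect(W[t][:,:2].astype(np.float32)); print(t.sum(),r,np.median(W[t],0))
go(*r[0],70,11.9);go(*r[0],33,11.9)
```

```text
[638.30781178 224.8059338  182.99775678]
8445 ((651.0852661132812, 238.15310668945312), (121.52521514892578, 66.96000671386719), 12.10371208190918) [655.18058327 238.66016211  56.74250211]
shift [ 16.2 -12.1 113.2] turn [0.    0.003 0.002] rows 3.0
shift [ 16.3 -12.1 150.2] turn [0.    0.003 0.002] rows 4.0
```

Emit:
step_arm:
  steps: [8,-6,10,0,0,0,1,15,-11,30,0,0,0,1,16.5,-12,55,0,0,0,1,16.5,-12,85,0,0,0,1,16.5,-12,112,0,0,0,1,16.5,-12,130,0,0,0,0.95,16.5,-12,140,0,0,0,0.85,16.5,-12,144,0,0,0,0.8,16.5,-12,144,0,0,0,0.76,16.5,-12,144,0,0,0,0.74,16.5,-12,144,0,0,0,0.74]

```text
clock: 23.08
tool_pos: [652.9, 237.2, 43.1]
tcp_rot: [-3.124, -0.326, -0.003]
wrist_force: [-0.0, 0.4, 0.5]
opening: 69.8
gripper_force: 0.0
```

Emit:
step_arm:
  steps: [0,0,0,0,0,0,0.72,0,0,0,0,0,0,0.7,0,0,0,0,0,0,0.66,0,0,0,0,0,0,0.62,0,0,0,0,0,0,0.6,0,0,0,0,0,0,0.6,0,0,0,0,0,0,0.6]
  force: 20

```text
clock: 23.67
tool_pos: [652.6, 237.4, 42.5]
tcp_rot: [-3.124, -0.326, -0.002]
wrist_force: [-1.8, -0.6, 5.8]
opening: 66.0
gripper_force: 20.0
```

```bash
python3 -c "
from h import *
p,_=tcp();print(p); go(600,-130,140,0)"
```

```text
[652.56315832 237.38397404  42.54087954]
shift [-127.1  348.6  -97.7] turn [-0.    -0.001  0.208] rows 10.0
```

Emit:
step_arm:
  steps: [0,0,-3,0,0,0,0.6,0,0,-12,0,0,0,0.6,0,0,-28,0,0,0,0.6,0,0,-50,0,0,0,0.6,0,0,-75,0,0,0,0.6,-4,10,-95,0,0,0,0.6,-12,30,-102,0,0,0.05,0.6,-22,60,-102,0,0,0.1,0.6,-34,92,-102,0,0,0.16,0.6,-46,124,-102,0,0,0.22,0.6,-58,156,-102,0,0,0.28,0.6,-70,188,-102,0,0,0.34,0.6]

```text
clock: 24.67
tool_pos: [621.9, 37.2, 144.1]
tcp_rot: [3.134, -0.212, 0.0]
wrist_force: [1.1, -0.4, -1.4]
opening: 66.2
gripper_force: 20.0
```

```bash
python3 -c "
from h import *
go(600,-120,143,-20.5);print(bot.sense()['opening'])"
```

```text
shift [ -0.5 158.7   1.1] turn [ 0.    -0.     0.223] rows 4.0
66.19582228961994
```

Emit:
step_arm:
  steps: [0,25,0,0,0,0.05,0.6,0,55,0,0,0,0.1,0.6,0,85,0,0,0,0.15,0.6,0,115,0,0,0,0.2,0.6,0,140,0,0,0,0.223,0.6,0,155,0,0,0,0.223,0.6,0,158,0,0,0,0.223,0.6,0,158,0,0,0,0.223,0.6]

```text
clock: 25.33
tool_pos: [601.6, -118.2, 143.8]
tcp_rot: [-3.092, 0.555, -0.0]
wrist_force: [-0.0, 0.2, -2.6]
opening: 65.9
gripper_force: 20.0
```

Run:
```python
from h import *
p,_=tcp(); print(p)
c,im,d=snap("wrist"); W=cloud(c,d); Z=W[...,2]; save("w10",im); i=im.astype(int)
m=(Z>-3)&(Z<16)&(np.hypot(W[...,0]-661,W[...,1]+230)<100)&(i[...,0]<150)&(i[...,0]>i[...,2]*1.5)
n,l,s,_=cv2.connectedComponentsWithStats(m.astype(np.uint8)); k=1+np.argmax(s[1:,4]); q=W[l==k]
r=cv2.minAreaRect(q[:,:2].astype(np.float32)); print(s[k],r,np.median(q,0)); print(cv2.boxPoints(r))
t=p[2]+13.5
m=(Z>t-5)&(Z<t+5)&(np.hypot(W[...,0]-p[0],W[...,1]-p[1])<70)&(abs(i[...,0]-i[...,2])<40); print("tin",m.sum(),cv2.minAreaRect(W[m][:,:2].astype(np.float32)))
go(661,-230.5,100,-20.5)
```

```text
[ 601.63820635 -118.23133443  143.75215003]
[  288     2   114   168 14736] ((661.2114868164062, -231.9205322265625), (102.59434509277344, 156.16688537597656), 69.97109985351562) [ 674.17603856 -238.05544389    5.43106494]
[[ 570.28156 -253.37213]
 [ 717.0035  -306.85837]
 [ 752.1414  -210.46893]
 [ 605.4195  -156.9827 ]]
tin 22970 ((601.777587890625, -117.60418701171875), (89.34461975097656, 120.35675048828125), 68.8245849609375)
shift [94.8 85.6 43.6] turn [-0.     0.     0.003] rows 4.0
```

View pics/w10.png

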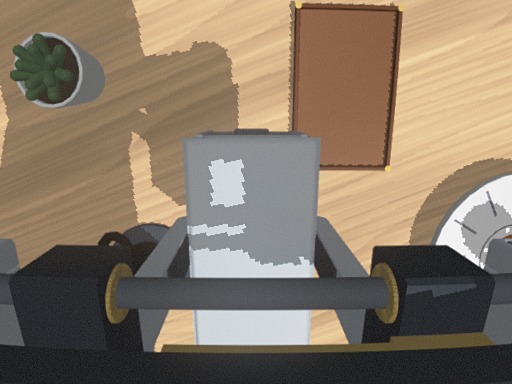

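The tin hangs level at about (250,230). The leather tray spans columns 292–402 and rows 3–168, and fits 156 × 103 mm outside, centred at (661.2, −231.9) with its long axis at −20°.

Emit:
step_arm:
  steps: [12,11,0,0,0,0,0.6,34,31,0,0,0,0,0.6,58,53,2,0,0,0,0.6,80,73,8,0,0,0,0.6,92,84,20,0,0,0,0.6,96,86,38,0,0,0,0.6,96,86,58,0,0,0,0.6,96,86,75,0,0,0,0.6,96,86,84,0,0,0,0.6,96,86,86,0,0,0,0.6,96,86,86,0,0,0,0.6]

```text
clock: 26.3
tool_pos: [662.1, -230.9, 57.5]
tcp_rot: [-3.092, 0.553, 0.001]
wrist_force: [0.6, -0.3, -1.9]
opening: 65.7
gripper_force: 20.0
```

```bash
python3 -c "
from h import *
go(662,-231.9,46.5,-20)"
```

```text
shift [ 0.3  0.9 11. ] turn [-0.     0.    -0.005] rows 1.0
```

Emit:
step_arm:
  steps: [0,0.5,3,0,0,0,0.6,0,0.5,6,0,0,0,0.6,0,0.5,8.5,0,0,0,0.6,0,0.5,10,0,0,0,0.6,0,0.5,10.5,0,0,0,0.6,0,0.5,10.5,0,0,0,0.6]

```text
clock: 26.8
tool_pos: [661.6, -232.4, 47.1]
tcp_rot: [-3.092, 0.555, -0.0]
wrist_force: [-0.8, -0.2, -1.4]
opening: 65.9
gripper_force: 20.0
```

Emit:
step_arm:
  steps: [0,0,0.8,0,0,0,0.6,0,0,1.2,0,0,0,0.6,0,0,1.2,0,0,0,0.6]

```text
clock: 27.05
tool_pos: [661.8, -232.5, 46.5]
tcp_rot: [3.092, -0.555, 0.001]
wrist_force: [-2.7, 0.2, 3.3]
opening: 66.0
gripper_force: 20.0
```

In contact (force has turned upward). Release and rise.

Emit:
step_arm:
  steps: [0,0,0,0,0,0,0.7,0,0,0,0,0,0,0.78,0,0,0,0,0,0,0.88,0,0,0,0,0,0,0.9,0,0,0,0,0,0,0.9,0,0,-12,0,0,0,0.9,0,0,-40,0,0,0,0.9,0,0,-75,0,0,0,0.9,0,0,-110,0,0,0,0.9,0,0,-140,0,0,0,0.9,0,0,-150,0,0,0,0.9,0,0,-150,0,0,0,0.9]

```text
clock: 28.05
tool_pos: [662.4, -232.7, 199.9]
tcp_rot: [3.091, -0.555, 0.009]
wrist_force: [0.0, 0.2, -0.7]
opening: 84.3
gripper_force: 0.0
```

Run:
```python
from h import *
c,im,d=snap("wrist"); W=cloud(c,d); Z=W[...,2]
m=(Z>53)&(Z<67)&(np.hypot(W[...,0]-661,W[...,1]+232)<80); print(cv2.minAreaRect(W[m][:,:2].astype(np.float32)),np.percentile(Z[m],[5,50,95]))
c,im,d=snap("scene"); save("end",im)
```

```text
((660.5631103515625, -231.35467529296875), (66.84241485595703, 122.59228515625), 69.8390121459961) [59.3953365  60.77595361 61.9175285 ]
```

View pics/end.png

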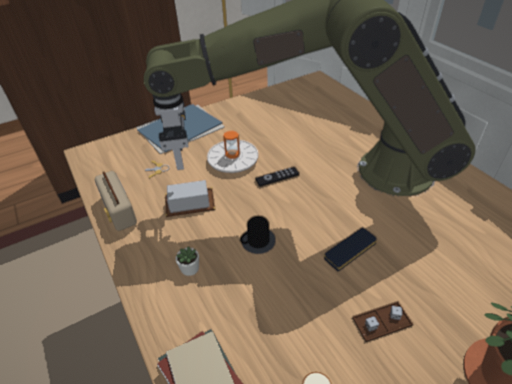

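Everything is in place: the tin in its tray (188,197), the hourglass upright on the turntable (232,145), the mug on the coaster (258,235), and one die in each compartment (372,323) and (396,312). I'm handing in.

```bash
python3 -c "
from rig import bot
print(bot.hand_in())"
```

```text
the job is handed in; nothing more can be done
None
```

The die, hourglass, mug and tin are each set down upright on their own places; the camera checks agreed, the other die looked undisturbed, and the job was handed in at about 28 s of the 138 s, with no verdict returned.

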